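Find the shaft flat on the tube rotator and hold its collar there

TASK

First slip the collar that has the set screw over the tube rotator's upright shaft, set it down on the bearing boss and let go of it; then pinch the top of the shaft with one finger lying flush on its flat and turn it until the flat faces straight to the rotator's front. Then take the collar again, raise it until its screw is level with the middle of the flat and points straight at the flat, and finish while still holding it there, so that the screw can be tightened. Leave the other things on the counter alone.

Things in the scene. Friction and masses are not known exactly. Their poses are not given: they have to be found in the camera images.
- rotator: drive unit of a tube rotator, fixed: white housing 170 (x) by 150 (y), 55 high; origin under its centre, on the shaft's axis. Front = -x: the side with grey panel, dial and switch; a thin grey rib on the deck runs from the shaft to the front. A fixed grey bearing boss round the shaft, 40 across, has its top 80 above the counter; the steel shaft stands out of it to 138
- shaft_mid (a point): point on the shaft's axis, 122 above the counter, level with the flat's middle; turns with the shaft: -x points out of the flat, z up. The shaft is 26 thick; from 106 to 138 above the counter it is D-shaped: one flat, 20 wide, 8.5 from the axis, so it measures 21.5 across the flat, 26 elsewhere. Top edge chamfered 2
- shaft (a joint): turn of the shaft in its bearing, rad: 0 when the flat faces the rotator's front (-x), growing anticlockwise seen from above; starts between 0.5 and 1.5; stops at -2.8 and 2.8; about 0.08 N m of friction holds it where it is left
- collar: loose aluminium shaft collar, about 130 g: ring 54 outside, bore 31, 15 high, with one dark set screw 12 across standing out of its side along -x to 44 from the axis, at half height. Origin at the centre of its underside, z up. Lies flat on the counter at the start
- screw (a point): outer end of the collar's set screw, 44 from the collar's axis along the collar's -x, 7.5 above its underside
- spacer: plain aluminium ring of the same size as the collar (54 outside, 31 bore, 15 high) but without a screw; to be left alone
- hexkey: dark steel hex key, 90 by 30, 6 thick, flat on the counter; to be left alone
- tuberack: white rack 70 by 190 with capped sample tubes, 91 high, origin under its centre; to be left alone
- mouse: grey computer mouse on a mat, about 80 by 60 by 35; to be left alone
- marker: white marker 125 long, 14 thick, lying on the counter; to be left alone
- scanner: hand-held barcode scanner, black handle and grey head, 170 long, 36 high, lying on the counter; to be left alone
- labelroll: roll of paper labels, 76 across, 45 high; to be left alone
Not all that is in view belongs to the job. What is shaped like the rotator but turquoise is not meant. What is shaped like the collar but pink is not meant.

How it is judged (in metres and radians):
On the way, in this order (a step that is already met when the one before it is completed fails the run):
1. the collar rests on the bearing boss, round the shaft, let go (horizontal distance between collar and shaft_mid below 0.005 m and z of collar in the frame of shaft_mid between -0.046 and -0.038 m and contact force between the fingers and collar below 0.1 N and linear speed of collar below 0.02 m/s), for 0.2 s.
2. the fingers pinch the shaft on its flat, and the flat faces the rotator's front within 0.2 rad (value of joint shaft between -0.2 and 0.2 rad and contact force between the fingers and shaft_c2 above 2 N), for 0.2 s.
At the end, for the whole second after the job is handed in: Collar gripped (over 2 N), still, level within 0.12 rad, centred on the shaft within 6 mm; screw end within 9 mm of the height of the flat's middle and 10 mm sideways of the line square out of the flat, on the flat's side; flat faces the rotator's front within 0.2 rad (value of joint shaft between -0.2 and 0.2 rad and contact force between the fingers and collar above 2 N and horizontal distance between collar and shaft_mid below 0.006 m and z of screw in the frame of shaft_mid between -0.009 and 0.009 m and y of screw in the frame of shaft_mid between -0.01 and 0.01 m and x of screw in the frame of shaft_mid below -0.034 m and angle between collar's own z axis and vertical below 0.12 rad and linear speed of collar below 0.02 m/s); the arm keeps its last pose, push and grip.
It fails at once if a bystander is pushed more than 30 mm (distance of any of spacer, hexkey, tuberack, mouse, marker, scanner, labelroll from where it was at the start of the episode above 0.03 m).
It also fails if it takes over 62 s, if anything falls off the work surface, if the arm or the gripper's body presses on something with over 40 N, if the wrist force passes 120 N, or if a joint passes its speed limit or range.

ROBOT

A 6-joint arm with a two-finger parallel gripper is mounted at the origin on the work surface. World frame = base frame: x ahead of the robot, y to its left, z up, the work surface at z = 0. Lengths are in m, angles in degrees, forces in N, time in s.
With the tool pointing down it reaches from about 0.3 to 0.75 m from the base axis. Payload 8.5 kg.
Tool frame: the origin (TCP) lies midway between the tips of the shut fingers; the grasp point (between the pads) lies 19 mm behind it; z points along the fingers, y is the line along which they close (so a half turn about z gives the same grasp; the last joint's range is limited). The gripper opens to 85 mm and grips with 20 to 120 N. Pads are 22 mm wide; open, the fingers measure 114 mm over their backs; the gripper's body (76 mm by 85 mm) begins 54 mm behind the grasp point. The pads swing forward as they close: fully open they stand 13 mm farther back than shut.
Start: joints at [55.846, 21.807, 74.336, -0, 83.858, -12.336], TCP at [0.204, 0.511, 0.231] pointing down, gripper open.
Joint ranges: [-178.18, 178.18], [-50.72, 133.34], [12.68, 142.11], [-81.47, 261.47], [9.98, 163.14], [-165.26, 165.26]. Speed limits (degrees/s): [136.94, 136.94, 180, 180, 180, 180].

INTERFACE

Orientations are given as a 3x3 rotation matrix whose columns are the frame's x, y, z axes.
In Python, from rig import monitor, optics, close_job, models gives the robot as it stands.
- The arm moves only by the tool step_arm, never from a script. Its arguments are lists of equal length, an entry for each row: "fingers": the closure, from -1 (fully open) to 1 (shut); "travel": the shift along the tool's x, y, z scaled (see below), a list of three; "twist": the turn about the tool's z scaled (see below). In form: {"fingers": [fingers, ...], "travel": [[tx, ty, tz], ...], "twist": [twist, ...]}. A call has 1 to 10 rows; each row shifts and turns the commanded pose from where the row before left it, along the tool's axes as they then stand; what a row does not reach is not made up. The controller multiplies each number of a shift by 100 mm and each number of a turn by pi rad. A row lasts 1/8 s, in which the tool goes at most 62.5 mm and 10.7 degrees, less where a joint would pass 70% of its speed; a pose out of reach is approached as far as the arm can. A call with a number of a shift or a turn outside -1 to 1 is refused whole. A call with a gripper value outside its range is refused whole. The fingers move at their own pace and stop on an object; "force" is the grip in N (left out, the last holds). Time passes only in rows, so rows that do not move let the fingers close. It gives the time, the measured TCP pose, the force, the opening and the grip force at its end, in the units of the state.
- monitor.observe(): the state, without advancing time (a new reading comes with each control period).
- optics.get_image(name): name is "scene" or "top"; returns (picture, depth): 480x640x3 uint8, blue, green, red; 480x640 float32, m along the optical axis (not along the pixel's ray), 0 where there is no reading.
- optics.get_calibration(name): a dict with "vertical_fov" (degrees; the focal length in pixels is half the picture's height over the tangent of half this angle, whatever the lens; pixels are square), "cx", "cy" (the principal point, pixels), "distortion" ([k1, k2, p1, p2, k3] as OpenCV has them; the pictures are not rectified), "world_from_camera" (4x4, takes a point from camera to world coordinates). Camera axes: x right, y up, looking along -z (the intrinsics and any distortion apply to the point x, -y, -z); pixel columns grow to the right and rows downward; lengths in m; the calibration is good to about 2 mm. A picture is of the moment at which its call begins. get_calibration takes no time and is no camera call.
- close_job(): hands the job in; it is judged then, once.
Trained networks look in the newest picture that a camera, given by its name, has taken for a name from the list of things; names that differ only in an ending like _2 or _b are one class to them, and where a whole thing is asked for, a point or a joint stands for the part that bears it (a point fixed in the world has none). Each returns a list of dicts, best first, with "confidence" (0 to 1); they miss things now and then, are a little off and sometimes report something else, mostly with a low value. They report only what shows in the picture. A call takes as long as a camera call. They do not tell look-alikes from the thing itself.
- models.trace(camera, query): "mask" (480x640 bool, what is visible of it) and "point" ([column, row] in pixels, amid what is visible of it).
- models.landmark_of(camera, query): "point" ([column, row] in pixels: a listed point, or the origin of a listed thing).
The state is a dict: "time_s": time; "q": joint angles; "qvel": joint speeds; "joint_efforts": joint torques, N m; "position": TCP position; "tool_rot": TCP orientation; "ft_force": force on the tool from outside, world axes, zero at the start; "wrist_torque": the same for the moment, N m; "grip_width": finger opening in m; "gripper_force": force on a finger pad.
Only numpy, scipy, OpenCV 4.12 (cv2) and the standard library are available. Lean on these libraries where they do the work, as an engineer would, in place of code of your own. Each camera call takes 0.05 s, during which the arm holds its last target. There are 200 camera calls.

## Working session

There is one attempt and no reset: what is moved stays moved. The work goes in short steps, Python scripts to look and compute and a tool call to move; the robot and the scene stay as the last step left them, time stands still between calls to the robot, and variables do not carry over. Pictures are saved under pics/ and viewed, at most 10 in all, crops included, and the job is handed in when it is done.

Besides the shell and the picture viewer there is one more tool, called as name(argument=value, ...), one argument or row to a line, values as JSON. step_arm: Moves the arm, as the interface text tells. Its arguments: {"type":"object","properties":{"fingers":{"type":"array","items":{"type":"number"}},"travel":{"type":"array","items":{"type":"array","items":{"type":"number"}}},"twist":{"type":"array","items":{"type":"number"}},"force":{"type":"number"}},"required":["fingers","travel","twist"]}

```bash
mkdir -p pics
cat > h.py <<'E'
import numpy as np, cv2
from rig import monitor, optics, close_job, models
def cal(n):
    c=optics.get_calibration(n); f=240/np.tan(np.radians(c["vertical_fov"])/2)
    K=np.array([[f,0,c["cx"]],[0,f,c["cy"]],[0,0,1]]); return K,np.array(c["distortion"],float),np.array(c["world_from_camera"])
def rays(n,px):
    K,d,T=cal(n); u=cv2.undistortPoints(np.array(px,float).reshape(-1,1,2),K,d).reshape(-1,2)
    r=np.c_[u[:,0],-u[:,1],-np.ones(len(u))]; return r@T[:3,:3].T, T[:3,3]
def at_z(n,px,z):
    r,o=rays(n,px); return o+r*((z-o[2])/r[:,2])[:,None]
def at_depth(n,px,dep):
    r,o=rays(n,px); return o+r*np.array(dep)[:,None]
def proj(n,P):
    K,d,T=cal(n); p=(np.atleast_2d(P)-T[:3,3])@T[:3,:3]; p=p*[1,-1,-1]
    return cv2.projectPoints(p.reshape(-1,1,3),np.zeros(3),np.zeros(3),K,d)[0].reshape(-1,2)
def cloud(n,dep):
    v,u=np.nonzero(dep>0); return np.c_[u,v],at_depth(n,np.c_[u,v],dep[v,u])
E
python3 - <<'E'
from h import *
for n in("scene","top"):
    im,d=optics.get_image(n); cv2.imwrite(f"pics/{n}0.png",im); np.save(n+"_d.npy",d)
    print(n,cal(n)[2].round(3).tolist(),cal(n)[0][0,0])
    for q in("collar","rotator","shaft_mid","screw","spacer"):
        for r in models.landmark_of(n,q)[:3]: print(q,np.round(r["point"],1),round(r["confidence"],2))
print(monitor.observe())
E
```

```text
scene [[0.142, -0.817, 0.559, 1.144], [0.99, 0.126, -0.068, -0.068], [-0.015, 0.563, 0.826, 1.083], [0.0, 0.0, 0.0, 1.0]] 536.3037775091769
collar [251.1 252.8] 0.83
collar [277.  294.2] 0.69
collar [243.8 236.7] 0.54
rotator [424.5 282.9] 0.88
rotator [422.9 163.2] 0.59
shaft_mid [433.4 256.9] 0.76
shaft_mid [425.6 129.7] 0.54
screw [243.3 238.7] 0.79
screw [285.4 280.3] 0.71
spacer [198.5 292. ] 0.56
top [[0.016, 0.981, -0.195, 0.147], [-1.0, 0.018, 0.006, -0.008], [0.01, 0.195, 0.981, 1.796], [0.0, 0.0, 0.0, 1.0]] 605.7075633134228
collar [354.8 223.3] 0.64
collar [361.2 266.5] 0.48
rotator [238.8 219.2] 0.7
shaft_mid [235.2 207.6] 0.48
shaft_mid [206.  333.1] 0.42
screw [371.6 278.4] 0.74
screw [343.9 236.3] 0.52
spacer [409.  239.4] 0.45
spacer [236.3 210.6] 0.36
{'time_s': 0.6, 'q': array([ 5.58468551e+01,  2.18062929e+01,  7.43360503e+01,  6.91576121e-05,
        8.38589531e+01, -1.23357895e+01]), 'qvel': array([-0.03346958,  0.02580059,  0.01027518,  0.06937427, -0.10727265,
       -0.03292285]), 'joint_efforts': array([-1.66999402e-03, -4.48166370e+01, -2.31398284e+01, -1.69436544e-04,
        5.82788653e-04,  1.27282905e-05]), 'position': array([0.20439412, 0.51058269, 0.23132393]), 'tool_rot': array([[-9.28373245e-01,  3.71649185e-01, -1.36951903e-05],
       [ 3.71649186e-01,  9.28373245e-01, -1.80496837e-05],
       [ 6.00609801e-06, -2.18466498e-05, -1.00000000e+00]]), 'ft_force': array([-0.91164976, -0.46931098, -0.42570336]), 'wrist_torque': array([-0.08568165,  0.0129088 ,  0.04094941]), 'gripper_force': 0.0, 'grip_width': 0.08553000291490385}
```

View pics/scene0.png

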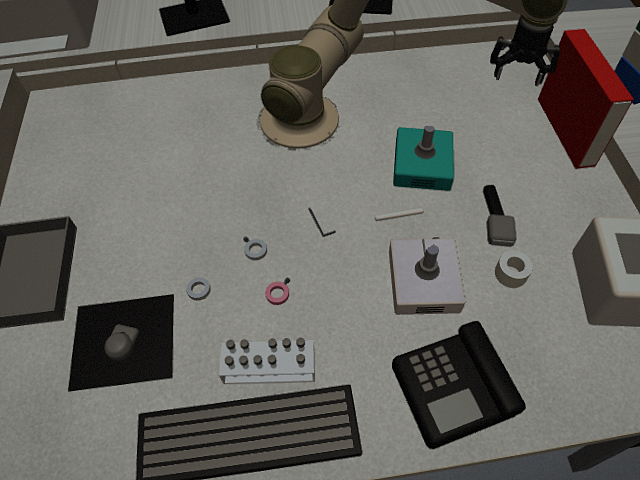

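View pics/top0.png

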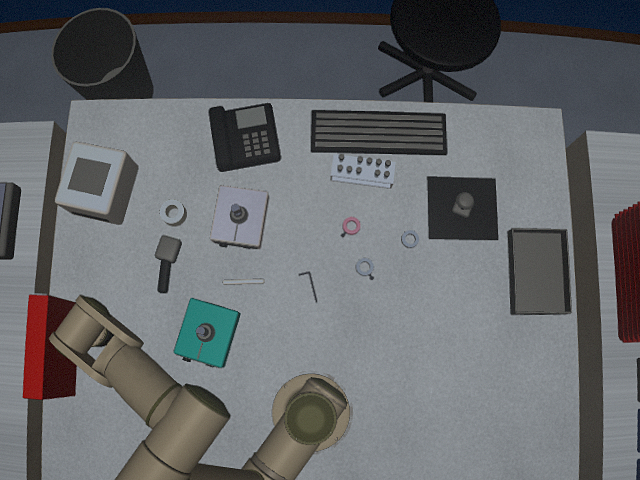

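Candidates for the collar are the grey ring with a screw (scene 255,249 / top 365,268), the pink ring with a screw (scene 277,292 / top 351,226) and the plain grey ring (scene 198,289 / top 410,239), which is the spacer. I choose the first. The rotator is the white one (scene 427,275 / top 238,215), not the turquoise one. Next I measure both and check them in a crop.

Run:
```python
from h import *
ims={n:optics.get_image(n) for n in("scene","top")}
for n,c,b in(("scene",(255,249),(427,275)),("top",(365,268),(238,215))):
    im,d=ims[n]
    uv,P=cloud(n,d)
    # collar ring top points
    near=np.hypot(*(uv-c).T)<22
    q=P[near]; zs=q[:,2]; print(n,"collar patch z pct",np.percentile(zs,[5,50,90,97]).round(4))
    for r in models.trace(n,"collar")[:3]:
        m=r["mask"]; print("mask",np.round(r["point"],1),round(r["confidence"],2),m.sum())
        v,u=np.nonzero(m)
        if abs(r["point"][0]-c[0])<12 and abs(r["point"][1]-c[1])<12:
            W=at_depth(n,np.c_[u,v],d[v,u]); t=W[(W[:,2]>.011)&(W[:,2]<.02)]
            cc=cv2.minEnclosingCircle(t[:,:2].astype(np.float32)); print("top pts",len(t),t.mean(0).round(4),cc)
            cnt=max(cv2.findContours(m.astype(np.uint8),0,1)[0],key=len); print("ell on z .015",at_z(n,cv2.fitEllipse(cnt)[0],.015).round(4))
    for r in models.landmark_of(n,"collar")[:3]: print("collar o",np.round(r["point"],1),at_z(n,r["point"],0).round(4))
    for r in models.landmark_of(n,"screw")[:3]: print("screw",np.round(r["point"],1),at_z(n,r["point"],.0075).round(4))
    for r in models.landmark_of(n,"rotator")[:2]: print("rot",np.round(r["point"],1),at_z(n,r["point"],0).round(4))
    for r in models.landmark_of(n,"shaft_mid")[:2]: print("sm",np.round(r["point"],1),at_z(n,r["point"],.122).round(4))
    near=np.hypot(*(uv-b).T)<70; q=P[near]
    for lo,hi in((.052,.060),(.077,.084),(.130,.142)):
        s=q[(q[:,2]>lo)&(q[:,2]<hi)]; print("layer",lo,len(s),s.mean(0).round(4) if len(s) else "")
        if lo==.052: 
            rc=cv2.minAreaRect(s[:,:2].astype(np.float32)); print(rc)
        elif len(s): print(cv2.minEnclosingCircle(s[:,:2].astype(np.float32)))
    def crop(p,w,k): 
        x,y=int(p[0]),int(p[1]); return cv2.resize(im[y-w:y+w,x-w:x+w],(380,380),interpolation=2)
    out=np.hstack([crop(c,30,0),crop((b[0],b[1]-10 if n=="scene" else b[1]),45,0)])
    if n=="scene": A=out
    else: cv2.imwrite("pics/crops.png",cv2.resize(np.vstack([A,out]),(600,600)))
```

```text
scene collar patch z pct [-0.002   0.0021  0.0151  0.0179]
mask [248.2 246.6] 0.81 354
top pts 265 [ 0.4281 -0.1552  0.0154] ((0.4222504496574402, -0.15700411796569824), 0.03630776330828667)
ell on z .015 [[ 0.4304 -0.1549  0.015 ]]
mask [276.2 290.2] 0.61 386
collar o [252.5 250.4] [[ 0.4263 -0.1613  0.    ]]
collar o [275.1 294.8] [[ 0.5545 -0.118   0.    ]]
collar o [123.9 351.4] [[ 0.6445 -0.4561  0.    ]]
screw [288.6 279.2] [[ 0.5228 -0.0832  0.0075]]
screw [422.3 284.3] [[0.5823 0.2175 0.0075]]
screw [243.8 238.5] [[ 0.3937 -0.1794  0.0075]]
rot [419.1 162.4] [[0.2123 0.3015 0.    ]]
rot [425.2 282.3] [[0.5742 0.2274 0.    ]]
sm [429.6 131.4] [[0.22   0.3109 0.122 ]]
sm [430.1 255.3] [[0.5764 0.2202 0.122 ]]
layer 0.052 3664 [0.5792 0.221  0.0559]
((0.6169379353523254, 0.21729052066802979), (0.1501416712999344, 0.2609516382217407), 82.61251068115234)
layer 0.077 205 [0.6463 0.2418 0.08  ]
((0.6479662656784058, 0.23665153980255127), 0.0971054807305336)
layer 0.13 104 [0.5748 0.2226 0.1375]
((0.5719577074050903, 0.22300922870635986), 0.013462388888001442)
top collar patch z pct 
[... 260 characters left out ...]
 [[ 0.4288 -0.149   0.    ]]
collar o [350.5 225.7] [[ 0.5531 -0.1081  0.    ]]
screw [340.9 238.6] [[ 0.511  -0.0789  0.0075]]
screw [372.5 277.1] [[ 0.3954 -0.1745  0.0075]]
rot [207.8 335.5] [[0.2125 0.3117 0.    ]]
rot [238.1 219.7] [[0.5658 0.2351 0.    ]]
sm [363.5 264.5] [[ 0.4147 -0.1385  0.122 ]]
sm [236.4 209.2] [[0.568  0.2249 0.122 ]]
layer 0.052 1783 [0.5832 0.2254 0.0557]
((0.6392360925674438, 0.28414207696914673), (0.2829436659812927, 0.3021000921726227), 83.30300903320312)
layer 0.077 164 [0.7015 0.2667 0.0801]
((0.6606642007827759, 0.25603732466697693), 0.11447284370660782)
layer 0.13 58 [0.5676 0.2259 0.1368]
((0.5675027370452881, 0.22594283521175385), 0.013650366105139256)
```

View pics/crops.png

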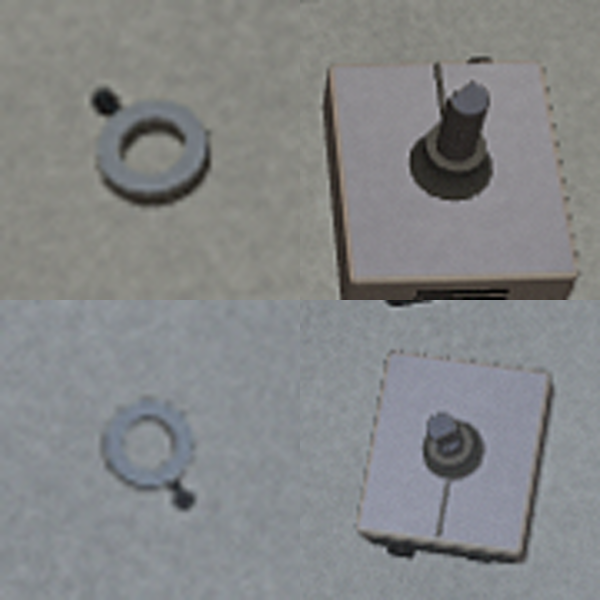

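The crops confirm the choices. The grey ring has a dark screw pointing back-left towards the robot. The white unit's rib runs towards the robot, and its shaft top is D-shaped. Next I fit models to the pictures for accurate poses.

```bash
cat > fit.py <<'E'
from h import *
from scipy.optimize import minimize
S=6
th=np.linspace(0,2*np.pi,73)[:-1]
def circ(c,r,z): return np.c_[c[0]+r*np.cos(th),c[1]+r*np.sin(th),np.full(72,z)]
class Fit:
    def __init__(s,n,im,c,w):
        s.n=n; s.o=np.array(c,int)-w; s.w=w
        s.p=cv2.resize(cv2.GaussianBlur(im,(3,3),0)[s.o[1]:s.o[1]+2*w,s.o[0]:s.o[0]+2*w],None,fx=S,fy=S,interpolation=cv2.INTER_CUBIC).astype(float)
    def poly(s,L,P,lab,hull=True,m=None):
        q=((proj(s.n,P)-s.o+.5)*S-.5)
        if hull: q=cv2.convexHull(q.astype(np.float32)).reshape(-1,2)
        q=np.round(q*16).astype(np.int32)
        cv2.fillPoly(L,[q],lab,shift=4)
    def cost(s,L):
        e=0
        for k in np.unique(L):
            v=s.p[L==k]; e+=((v-v.mean(0))**2).sum()
        return e/s.p[...,0].size
    def L(s): return np.zeros(s.p.shape[:2],np.uint8)
def collar(f,x,y,yaw,z=0.):
    L=f.L(); a=np.radians(yaw); d=-np.array([np.cos(a),np.sin(a)]); t=np.array([-d[1],d[0]])
    pts=[]
    for r in(.025,.044):
        for b in th[::6]: pts.append(np.r_[np.array([x,y])+r*d+.006*np.cos(b)*t,z+.0075+.006*np.sin(b)])
    f.poly(L,np.array(pts),2)
    f.poly(L,np.r_[circ((x,y),.027,z),circ((x,y),.027,z+.015)],3)
    f.poly(L,circ((x,y),.027,z+.015),1)
    B=f.L(); f.poly(B,circ((x,y),.0155,z+.015),1); C=f.L(); f.poly(C,circ((x,y),.0155,z),1)
    L[B>0]=4; L[(B>0)&(C>0)]=5
    return L
def dsh(c,ang,z,r=.013,fl=.0085):
    # ang: direction (rad) of flat normal
    P=circ((0,0),r,z); n=np.array([np.cos(ang),np.sin(ang)]); k=P[:,:2]@n
    P[:,:2]-=np.maximum(k-fl,0)[:,None]*n; P[:,:2]+=c; return P
def rot(f,x,y,yaw,q):
    L=f.L(); a=np.radians(yaw); R=np.array([[np.cos(a),-np.sin(a)],[np.sin(a),np.cos(a)]])
    k=np.array([[-1,-1],[1,-1],[1,1],[-1,1]])*[.085,.075]@R.T+[x,y]
    f.poly(L,np.r_[np.c_[k,[.0]*4],np.c_[k,[.055]*4]],1); f.poly(L,np.c_[k,[.055]*4],2)
    f.poly(L,np.r_[circ((x,y),.020,.055),circ((x,y),.02,.08)],6)
    f.poly(L,circ((x,y),.020,.08),3)
    D=lambda z,e=0:dsh((x,y),a+np.pi+q,z,.013-e,.0085-e)
    f.poly(L,np.r_[circ((x,y),.013,.08),circ((x,y),.013,.106)],4)
    f.poly(L,np.r_[D(.106),D(.138,.001)],4)
    f.poly(L,D(.138,.001),5)
    return L
def run(f,model,x0,steps):
    g=lambda u:f.cost(model(f,*(x0+u*steps)))
    n=len(x0); sim=np.r_[np.zeros((1,n)),np.eye(n)]
    r=minimize(g,np.zeros(n),method="Nelder-Mead",options=dict(initial_simplex=sim,xatol=.01,fatol=1e-3,maxiter=300))
    return x0+r.x*steps,r.fun
E
cat > a.py <<'E'
from fit import *
for n,c,b in(("scene",(255,249),(427,270)),("top",(365,268),(240,215))):
    im,d=optics.get_image(n)
    f=Fit(n,im,c,26)
    best=min((run(f,collar,np.array([.427,-.153,y]),np.array([.006,.006,20])) for y in(20,40,60)),key=lambda r:r[1]); print(n,best)
    f=Fit(n,im,b,52)
    for q in(.5,.8,1.1,1.4):
        print(n,run(f,rot,np.array([.57,.224,-10,q]),np.array([.006,.006,8,.3])))
E
python3 a.py
```

```text
scene (array([ 0.42835285, -0.15352348, 33.6696612 ]), np.float64(113.67096303625328))
scene (array([ 0.57057671,  0.22400493, -7.24104196,  0.53125532]), np.float64(587.4590122085282))Traceback (most recent call last):
  File "a.py", line 8, in <module>
    print(n,run(f,rot,np.array([.57,.224,-10,q]),np.array([.006,.006,8,.3])))
            ~~~^^^^^^^^^^^^^^^^^^^^^^^^^^^^^^^^^^^^^^^^^^^^^^^^^^^^^^^^^^^^^
  File "fit.py", line 50, in run
    r=minimize(g,np.zeros(n),method="Nelder-Mead",options=dict(initial_simplex=sim,xatol=.01,fatol=1e-3,maxiter=300))
    res = _minimize_neldermead(fun, x0, args, callback, bounds=bounds,
                               **options)
    fxc = func(xc)
    fx = function(np.copy(x), *(wrapper_args + args))
  File "fit.py", line 48, in <lambda>
    g=lambda u:f.cost(model(f,*(x0+u*steps)))
                      ~~~~~^^^^^^^^^^^^^^^^^
  File "fit.py", line 45, in rot
    f.poly(L,D(.138,.001),5)
    ~~~~~~^^^^^^^^^^^^^^^^^^
  File "fit.py", line 11, in poly
    q=((proj(s.n,P)-s.o+.5)*S-.5)
        ~~~~^^^^^^^
  File "h.py", line 14, in proj
    K,d,T=cal(n); p=(np.atleast_2d(P)-T[:3,3])@T[:3,:3]; p=p*[1,-1,-1]
          ~~~^^^
  File "h.py", line 4, in cal
    c=optics.get_calibration(n); f=240/np.tan(np.radians(c["vertical_fov"])/2)
ValueError: time passes only in moves, steps and waits
```

Calibration calls need caching.

```bash
sed -i 's/^def cal/import functools\n@functools.cache\ndef cal/' h.py; time python3 a.py; python3 -c "
from h import *; print(monitor.observe()['time_s'])"
```

```text
scene (array([ 0.42833609, -0.15356099, 33.61322285]), np.float64(113.95277988932473))
scene (array([ 0.57057671,  0.22400493, -7.24104196,  0.53125532]), np.float64(585.2318392361336))
scene (array([ 0.57019036,  0.22441586, -7.21403431,  0.72057184]), np.float64(586.0523791578495))
scene (array([ 0.57021961,  0.22431107, -7.2487031 ,  0.87859988]), np.float64(586.8773321215391))
scene (array([ 0.57020902,  0.22427457, -7.24570716,  1.62084629]), np.float64(594.6176061221863))
top (array([ 0.42540163, -0.14827753, 35.99405906]), np.float64(47.99924711741286))
top (array([ 0.56792969,  0.22819319, -7.01175144,  0.65030671]), np.float64(1014.9364168546236))
top (array([ 0.56766599,  0.22830335, -6.80903874,  0.6738859 ]), np.float64(1013.8305219771811))
top (array([ 0.5677209 ,  0.22818236, -6.84392706,  1.01622743]), np.float64(1014.3302974189328))
top (array([ 0.56791585,  0.22816342, -7.01989721,  1.32790826]), np.float64(1016.4240064038272))
1.35
real	1m1.717s
user	0m56.329s
sys	0m4.768s
```

step_arm(
  fingers=[-1,-1,-1,-1,-1,-1,-1,-1,-1,-1],
  travel=[
    [0,0,0],
    [0,0,0],
    [0,0,0],
    [0,0,0],
    [0,0,0],
    [0,0,0],
    [0,0,0],
    [0,0,0],
    [0,0,0],
    [0,0,0],
  ],
  twist=[0.057,0.057,0.057,0.057,0.057,0.057,0.057,0.057,0.057,0.057],
)

```text
time_s: 2.6
position: [0.2044, 0.5106, 0.2313]
tool_rot: [[0.57, 0.822, 0.0], [0.822, -0.57, 0.0], [0.0, 0.0, -1.0]]
ft_force: [-0.2, 0.2, 0.7]
grip_width: 0.0854
gripper_force: 0.0
```

```bash
cat >> h.py <<'E'
def go(p,psi=None):
    """needed shift in tool axes (units of travel), after a turn 'tw' (units of twist) to tool-y yaw psi; psi mod 360 as nearest"""
    s=monitor.observe(); R=s["tool_rot"]; cur=np.degrees(np.arctan2(R[1,1],R[0,1]))
    psi=cur if psi is None else psi
    a=np.radians(psi); R2=np.array([[np.sin(a),np.cos(a),0],[-np.cos(a),np.sin(a),0],[0,0,-1]])
    print("t",s["time_s"],"pos",s["position"].round(4),"psi",cur.round(2),"q6",s["q"][5].round(1),"F",s["ft_force"].round(1),"w",round(s["grip_width"],4),"gf",s["gripper_force"])
    print("turn first (cw+)",round(((cur-psi+180)%360-180)/180,4),"then shift",(R2.T@(np.array(p)-s["position"])/.1).round(3))
E
python3 - <<'E'
from fit import *
go((.427,-.151,.10),-55.5)
for n in("scene","top"):
    im,d=optics.get_image(n)
    x,y,yaw=(.5703,.2242,-7.2) if n=="scene" else (.5677,.2282,-6.9)
    c=proj(n,[x,y,.135])[0]; f=Fit(n,im,c,11)
    r=[]
    for q in np.arange(.3,1.8,.1):
        r.append(min(f.cost(rot(f,x+i*.0005,y+j*.0005,yaw,q)) for i in range(-3,4,1) for j in range(-3,4,1)))
    print(n,np.round(r,0))
    cv2.imwrite(f"pics/s_{n}.png",cv2.resize(f.p.astype(np.uint8),(396,396)))
cv2.imwrite("pics/shaft1.png",np.hstack([cv2.imread("pics/s_scene.png"),cv2.imread("pics/s_top.png")]))
E
```

```text
t 2.6 pos [0.2044 0.5106 0.2313] psi -34.76 q6 90.6 F [-0.2  0.2  0.7] w 0.0854 gf 0.0
turn first (cw+) 0.1152 then shift [1.913 6.713 1.313]
scene [ 994.  981.  993. 1008. 1040. 1090. 1137. 1199. 1259. 1296. 1313. 1291.
 1283. 1256. 1236.]
top [711. 708. 707. 706. 708. 711. 715. 720. 728. 734. 740. 745. 752. 759.
 765.]
```

View pics/shaft1.png

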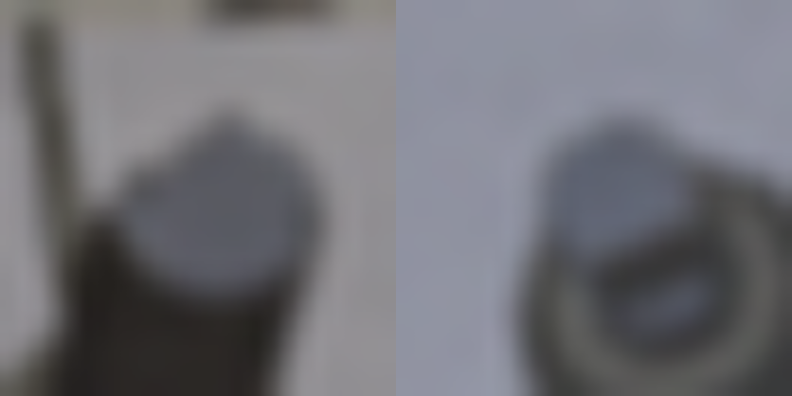

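The scene view shows the flat as an edge from (125,180) to (230,115), and the top view from (590,260) to (700,200). That puts its normal about 0.6 rad from the front.

step_arm(
  fingers=[-1,-1,-1,-1,-1,-1,-1,-1,-1,-1],
  travel=[
    [0,0,0],
    [0,0,0],
    [0.14,0.5,0],
    [0.14,0.5,0],
    [0.14,0.5,0],
    [0.14,0.5,0],
    [0.14,0.5,0],
    [0.14,0.5,0],
    [0.14,0.5,0],
    [0.14,0.5,0],
  ],
  twist=[0.0575,0.0575,0,0,0,0,0,0,0,0],
)

```text
time_s: 3.95
position: [0.5262, 0.2452, 0.2314]
tool_rot: [[0.818, 0.575, 0.0], [0.575, -0.818, 0.0], [0.0, -0.0, -1.0]]
ft_force: [0.2, 0.1, -0.5]
grip_width: 0.0857
gripper_force: 0.0
```

```bash
python3 -c "
from h import *
go((.427,-.151,.10),-55.5)"
```

```text
t 3.95 pos [0.5262 0.2452 0.2314] psi -54.87 q6 68.2 F [ 0.2  0.1 -0.5] w 0.0857 gf 0.0
turn first (cw+) 0.0035 then shift [3.062 2.703 1.314]
```

step_arm(
  fingers=[-1,-1,-1,-1,-1,-1,-1,-1,-1,-1],
  travel=[
    [0.34,0.3,0],
    [0.34,0.3,0],
    [0.34,0.3,0],
    [0.34,0.3,0],
    [0.34,0.3,0],
    [0.34,0.3,0],
    [0.34,0.3,0],
    [0.34,0.3,0],
    [0.34,0.3,0.3],
    [0,0,0.3],
  ],
  twist=[0.0035,0,0,0,0,0,0,0,0,0],
)

```text
time_s: 5.2
position: [0.8367, 0.1723, 0.135]
tool_rot: [[0.824, 0.562, 0.072], [0.562, -0.827, 0.016], [0.068, 0.028, -0.997]]
ft_force: [-0.3, -0.2, 0.8]
grip_width: 0.0857
gripper_force: 0.0
```

```bash
python3 -c "
from h import *
go((.427,-.151,.0),-55.5)"
```

```text
t 5.2 pos [0.8367 0.1723 0.135 ] psi -55.8 q6 59.4 F [-0.3 -0.2  0.8] w 0.0857 gf 0.0
turn first (cw+) -0.0017 then shift [5.207 0.343 1.35 ]
```

My helper had the sign of tool x wrong, so the arm went too far out. Nothing was touched. I'll fix the sign and come back.

```bash
sed -i 's/\[\[np.sin(a),np.cos(a),0\],\[-np.cos(a),np.sin(a),0\]/[[-np.sin(a),np.cos(a),0],[np.cos(a),np.sin(a),0]/' h.py; python3 -c "
from h import *
go((.427,-.151,.23),-55.5); print(monitor.observe()['tool_rot'])"
```

```text
t 5.2 pos [0.8367 0.1723 0.135 ] psi -55.8 q6 59.4 F [-0.3 -0.2  0.8] w 0.0857 gf 0.0
turn first (cw+) -0.0017 then shift [-5.207  0.343 -0.95 ]
[[ 0.82408251  0.56187631  0.07199326]
 [ 0.56233049 -0.82676311  0.01572204]
 [ 0.06835522  0.02752775 -0.9972812 ]]
```

step_arm(
  fingers=[-1,-1,-1,-1,-1],
  travel=[
    [0,0,-0.4],
    [0,0,-0.4],
    [-0.4,0,-0.1],
    [-0.4,0,0],
    [-0.4,0,0],
  ],
  twist=[0,0,0,0,0],
)

```text
time_s: 5.82
position: [0.7184, 0.1018, 0.2141]
tool_rot: [[0.822, 0.563, 0.082], [0.564, -0.826, 0.017], [0.077, 0.032, -0.996]]
ft_force: [0.8, 0.1, 0.4]
grip_width: 0.0854
gripper_force: 0.0
```

```bash
python3 -c "
from h import *
go((.427,-.151,.10),-55.5); print(monitor.observe()['tool_rot'])"
```

```text
t 5.825 pos [0.7184 0.1018 0.2141] psi -55.72 q6 54.0 F [0.8 0.1 0.4] w 0.0854 gf 0.0
turn first (cw+) -0.0012 then shift [-3.834  0.433  1.141]
[[ 0.82242641  0.5629181   0.08208538]
 [ 0.56358316 -0.82588347  0.01704423]
 [ 0.07738746  0.03224432 -0.99647955]]
```

step_arm(
  fingers=[-1,-1,-1],
  travel=[
    [-0.4,0,0],
    [-0.4,0,0],
    [0,0,0],
  ],
  twist=[0,0,0],
)

```text
time_s: 6.2
position: [0.6522, 0.0563, 0.2082]
tool_rot: [[0.824, 0.561, 0.08], [0.562, -0.827, 0.016], [0.076, 0.032, -0.997]]
ft_force: [1.0, 0.2, 0.5]
grip_width: 0.0852
gripper_force: 0.0
```

```bash
python3 -c "
from h import *
go((.427,-.151,.10),-55.5); print(monitor.observe()['tool_rot'])"
```

```text
t 6.2 pos [0.6522 0.0563 0.2082] psi -55.83 q6 49.6 F [1.  0.2 0.5] w 0.0852 gf 0.0
turn first (cw+) -0.0018 then shift [-3.031  0.433  1.082]
[[ 0.82367187  0.56137097  0.0801703 ]
 [ 0.56201477 -0.82696386  0.01643683]
 [ 0.0755251   0.03151834 -0.99664565]]
```

The tilt of about 4.7° from over-reaching has become part of the command. I'll undo it by running into the inner reach limit at the same azimuth, in small steps. First I go to r≈0.33.

```bash
cat >> h.py <<'E'
def go(p,psi=None):
    s=monitor.observe(); R=s["tool_rot"]; cur=np.degrees(np.arctan2(R[1,1],R[0,1]))
    psi=cur if psi is None else psi; t=(cur-psi+180)%360-180; a=np.radians(t)
    R2=R@np.array([[np.cos(a),-np.sin(a),0],[np.sin(a),np.cos(a),0],[0,0,1]])
    print("t",s["time_s"],"pos",s["position"].round(4),"z",R[:,2].round(4),"psi",cur.round(2),"q",s["q"].round(1),"F",s["ft_force"].round(1),"w",round(s["grip_width"],4),"gf",s["gripper_force"])
    print("turn first (cw+)",round(t/180,4),"then shift",(R2.T@(np.array(p)-s["position"])/.1).round(3))
E
python3 -c "
from h import *
go((.33,.067,.22)); go((.3,.062,.22))"
```

```text
t 6.2 pos [0.6522 0.0563 0.2082] z [ 0.0802  0.0164 -0.9966] psi -55.83 q [-6.  31.3 62.2  1.4 82.  49.6] F [1.  0.2 0.5] w 0.0852 gf 0.0
turn first (cw+) 0.0 then shift [-2.585 -1.893 -0.374]
t 6.2 pos [0.6522 0.0563 0.2082] z [ 0.0802  0.0164 -0.9966] psi -55.83 q [-6.  31.3 62.2  1.4 82.  49.6] F [1.  0.2 0.5] w 0.0852 gf 0.0
turn first (cw+) 0.0 then shift [-2.861 -2.02  -0.399]
```

step_arm(
  fingers=[-1,-1,-1,-1,-1,-1,-1,-1],
  travel=[
    [-0.37,-0.27,-0.05],
    [-0.37,-0.27,-0.05],
    [-0.37,-0.27,-0.05],
    [-0.37,-0.27,-0.05],
    [-0.37,-0.27,-0.05],
    [-0.37,-0.27,-0.05],
    [-0.36,-0.27,-0.05],
    [0,0,0],
  ],
  twist=[0,0,0,0,0,0,0,0],
)

```text
time_s: 7.2
position: [0.3312, 0.0686, 0.2183]
tool_rot: [[0.823, 0.563, 0.081], [0.564, -0.826, 0.016], [0.076, 0.032, -0.997]]
ft_force: [1.1, -0.3, 0.3]
grip_width: 0.0851
gripper_force: 0.0
```

```bash
python3 -c "
from h import *
go((.28,.057,.22))"
```

```text
t 7.2 pos [0.3312 0.0686 0.2183] z [ 0.0808  0.0164 -0.9966] psi -55.73 q [-10.   -1.8 107.1   1.8  70.3  45.1] F [ 1.1 -0.3  0.3] w 0.0851 gf 0.0
turn first (cw+) 0.0 then shift [-0.485 -0.191 -0.06 ]
```

step_arm(
  fingers=[-1,-1,-1,-1,-1],
  travel=[
    [-0.25,-0.1,-0.02],
    [-0.25,-0.1,-0.02],
    [-0.25,-0.1,-0.02],
    [-0.25,-0.1,-0.02],
    [0,0,0],
  ],
  twist=[0,0,0,0,0],
)

```text
time_s: 7.82
position: [0.2271, 0.0443, 0.2175]
tool_rot: [[0.824, 0.561, 0.08], [0.561, -0.827, 0.015], [0.075, 0.032, -0.997]]
ft_force: [0.3, 0.1, 0.2]
grip_width: 0.085
gripper_force: 0.0
```

```bash
python3 -c "
from h import *
go((.18,.037,.22))"
```

```text
t 7.825 pos [0.2271 0.0443 0.2175] z [ 0.0798  0.0151 -0.9967] psi -55.87 q [-22.9 -16.  117.7   2.7  74.4  32.3] F [0.3 0.1 0.2] w 0.085 gf 0.0
turn first (cw+) 0.0 then shift [-0.428 -0.203 -0.064]
```

step_arm(
  fingers=[-1,-1,-1,-1,-1],
  travel=[
    [0,0,-0.4],
    [0,0,-0.4],
    [0,0,-0.4],
    [0,0,-0.4],
    [0,0,0],
  ],
  twist=[0,0,0,0,0],
)

```text
time_s: 8.45
position: [0.2162, 0.0416, 0.3787]
tool_rot: [[0.823, 0.562, 0.082], [0.563, -0.826, 0.014], [0.076, 0.034, -0.997]]
ft_force: [-0.1, 0.1, -0.3]
grip_width: 0.0858
gripper_force: 0.0
```

```bash
python3 -c "
from h import *
go((.18,.037,.4))"
```

```text
t 8.45 pos [0.2162 0.0416 0.3787] z [ 0.0819  0.0142 -0.9965] psi -55.78 q [-25.2 -22.5  94.7   2.8 103.8  31.2] F [-0.1  0.1 -0.3] w 0.0858 gf 0.0
turn first (cw+) 0.0 then shift [-0.308 -0.159 -0.242]
```

step_arm(
  fingers=[-1,-1,-1,-1,-1,-1,-1],
  travel=[
    [0,0,0.5],
    [0,0,0.5],
    [0,0,0.5],
    [0,0,0.5],
    [0,0,0.5],
    [0,0,0.45],
    [0,0,0],
  ],
  twist=[0,0,0,0,0,0,0],
)

```text
time_s: 9.32
position: [0.2353, 0.048, 0.08]
tool_rot: [[0.824, 0.562, 0.067], [0.562, -0.827, 0.02], [0.067, 0.021, -0.998]]
ft_force: [-0.1, 0.1, 0.3]
grip_width: 0.085
gripper_force: 0.0
```

```bash
python3 -c "
from h import *
go((.20,.040,.08))"
```

```text
t 9.325 pos [0.2353 0.048  0.08  ] z [ 0.0671  0.0203 -0.9975] psi -55.77 q [-20.8   3.2 134.7   3.9  38.9  31.9] F [-0.1  0.1  0.3] w 0.085 gf 0.0
turn first (cw+) 0.0 then shift [-0.336 -0.133 -0.025]
```

The inner limit is reducing the tilt, so I continue inward in small steps.

step_arm(
  fingers=[-1,-1,-1],
  travel=[
    [-0.15,-0.05,0],
    [-0.15,-0.05,0],
    [0,0,0],
  ],
  twist=[0,0,0],
)

```text
time_s: 9.7
position: [0.2062, 0.0384, 0.0803]
tool_rot: [[0.825, 0.56, 0.078], [0.561, -0.828, 0.016], [0.073, 0.03, -0.997]]
ft_force: [0.6, -1.0, -0.0]
grip_width: 0.0857
gripper_force: 0.0
```

```bash
python3 -c "
from h import *
go((.20,.040,.08))"
```

```text
t 9.7 pos [0.2062 0.0384 0.0803] z [ 0.0775  0.0159 -0.9969] psi -55.9 q [-27.9  -0.9 139.1   4.7  38.4  24.4] F [ 0.6 -1.  -0. ] w 0.0857 gf 0.0
turn first (cw+) 0.0 then shift [-0.043 -0.048 -0.002]
```

step_arm(
  fingers=[-1,-1,-1,-1],
  travel=[
    [-0.1,-0.04,0.1],
    [-0.1,-0.04,0.1],
    [-0.1,-0.04,0.05],
    [0,0,0],
  ],
  twist=[0,0,0,0],
)

```text
time_s: 10.2
position: [0.1929, 0.035, 0.0705]
tool_rot: [[0.824, 0.562, 0.064], [0.563, -0.827, 0.014], [0.061, 0.024, -0.998]]
ft_force: [-0.0, 0.4, -0.1]
grip_width: 0.0855
gripper_force: 0.0
```

```bash
python3 -c "
from h import *
go((.20,.040,.06))"
```

```text
t 10.2 pos [0.1929 0.035  0.0705] z [ 0.0643  0.0143 -0.9978] psi -55.78 q [-30.9   0.  142.    4.5  35.4  21.2] F [-0.   0.4 -0.1] w 0.0855 gf 0.0
turn first (cw+) 0.0 then shift [ 0.081 -0.004  0.11 ]
```

step_arm(
  fingers=[-1,-1,-1,-1,-1],
  travel=[
    [-0.1,-0.04,0],
    [-0.1,-0.04,0],
    [-0.1,-0.04,0],
    [-0.1,-0.04,0],
    [0,0,0],
  ],
  twist=[0,0,0,0,0],
)

```text
time_s: 10.82
position: [0.167, 0.0284, 0.089]
tool_rot: [[0.826, 0.561, 0.053], [0.562, -0.827, 0.012], [0.05, 0.02, -0.999]]
ft_force: [0.2, -1.3, -0.2]
grip_width: 0.0854
gripper_force: 0.0
```

```bash
python3 -c "
from h import *
go((.20,.040,.06))"
```

```text
t 10.825 pos [0.167  0.0284 0.089 ] z [ 0.053   0.0117 -0.9985] psi -55.85 q [-39.7  -9.1 142.    3.5  45.2  13.7] F [ 0.2 -1.3 -0.2] w 0.0854 gf 0.0
turn first (cw+) 0.0 then shift [0.323 0.084 0.308]
```

step_arm(
  fingers=[-1,-1,-1,-1,-1,-1,-1],
  travel=[
    [0,0,0.15],
    [0,0,0.15],
    [0,0,0.15],
    [-0.1,-0.04,0.1],
    [-0.1,-0.04,0.1],
    [-0.1,-0.04,0.1],
    [0,0,0],
  ],
  twist=[0,0,0,0,0,0,0],
)

```text
time_s: 11.7
position: [0.1852, 0.0301, 0.0662]
tool_rot: [[0.827, 0.562, 0.019], [0.562, -0.827, 0.007], [0.02, 0.005, -1.0]]
ft_force: [-0.4, 0.3, 0.4]
grip_width: 0.085
gripper_force: 0.0
```

```bash
python3 -c "
from h import *
go((.20,.040,.06))"
```

```text
t 11.7 pos [0.1852 0.0301 0.0662] z [ 0.0193  0.0072 -0.9998] psi -55.78 q [-31.2   1.5 142.1   1.6  35.7  23.3] F [-0.4  0.3  0.4] w 0.085 gf 0.0
turn first (cw+) 0.0 then shift [0.177 0.001 0.066]
```

Only about 1.2° of tilt is left, which is fine. Now to the collar.

```bash
python3 -c "
from h import *
go((.427,-.151,.12),-55.5)"
```

```text
t 11.7 pos [0.1852 0.0301 0.0662] z [ 0.0193  0.0072 -0.9998] psi -55.78 q [-31.2   1.5 142.1   1.6  35.7  23.3] F [-0.4  0.3  0.4] w 0.085 gf 0.0
turn first (cw+) -0.0015 then shift [ 0.977  2.865 -0.504]
```

step_arm(
  fingers=[-1,-1,-1,-1,-1,-1,-1,-1,-1,-1],
  travel=[
    [0.14,0.2,-0.2],
    [0.14,0.34,-0.2],
    [0.14,0.39,-0.1],
    [0.14,0.39,0],
    [0.14,0.39,0],
    [0.14,0.39,0],
    [0.14,0.39,0],
    [0,0.375,0],
    [0,0,0],
    [0,0,0],
  ],
  twist=[0,0,0,0,0,0,0,0,0,0],
)

```text
time_s: 12.95
position: [0.4257, -0.1512, 0.1191]
tool_rot: [[0.827, 0.563, 0.018], [0.563, -0.827, 0.008], [0.019, 0.003, -1.0]]
ft_force: [-0.0, -0.2, 0.3]
grip_width: 0.0853
gripper_force: 0.0
```

```bash
python3 -c "
from h import *
go((.427,-.151,.0),-55.5)
out=[]
for n,w in(('scene',(250,235)),('top',(370,265))):
    im,d=optics.get_image(n); x,y=w; out.append(cv2.resize(im[y-60:y+60,x-60:x+60],(390,390),interpolation=2))
cv2.imwrite('pics/over.png',np.hstack(out))"
```

```text
t 12.95 pos [ 0.4257 -0.1512  0.1191] z [ 0.0178  0.0084 -0.9998] psi -55.76 q [-35.2  19.2 100.    1.1  60.3  20. ] F [-0.  -0.2  0.3] w 0.0853 gf 0.0
turn first (cw+) -0.0015 then shift [-0.011  0.003  1.191]
```

View pics/over.png

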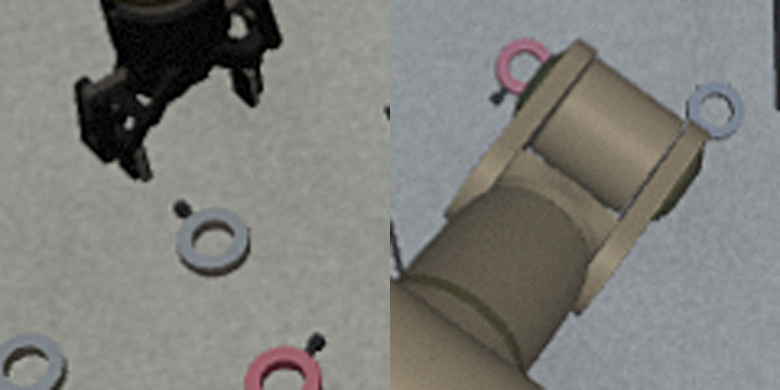

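The fingers straddle the ring at right angles to the screw. The scene crop shows the ring at (213,240) and its screw at (182,209). I go down and grip.

step_arm(
  fingers=[-1,-1,-1,-1,-1,1,1,1,1,1],
  travel=[
    [0,0,0.35],
    [0,0,0.35],
    [0,0,0.3],
    [-0.01,0,0.17],
    [0,0,0],
    [0,0,0],
    [0,0,0],
    [0,0,0],
    [0,0,0],
    [0,0,0],
  ],
  twist=[0,0,0,0,0,0,0,0,0,0],
  force=35,
)

```text
time_s: 14.3
position: [0.4283, -0.1517, 0.0037]
tool_rot: [[0.826, 0.563, 0.021], [0.563, -0.826, 0.006], [0.021, 0.007, -1.0]]
ft_force: [-1.0, 1.3, 11.6]
grip_width: 0.0526
gripper_force: 34.3
```

```bash
python3 -c "
from h import *
go((.427,-.151,.0),-55.5)"
```

```text
t 14.3 pos [ 0.4283 -0.1517  0.0037] z [ 0.0208  0.0062 -0.9998] psi -55.74 q [-35.1  30.9 107.1   1.5  41.2  19.6] F [-1.   1.3 11.6] w 0.0526 gf 34.280646443367004
turn first (cw+) -0.0013 then shift [-0.008 -0.013  0.037]
```

step_arm(
  fingers=[1,1,1,1,1,1,1,1,1],
  travel=[
    [0,0,-0.1],
    [0,0,-0.35],
    [0,0,-0.45],
    [0,0,-0.45],
    [0,0,-0.45],
    [0,0,0],
    [0,0,0],
    [0,0,0],
    [0,0,0],
  ],
  twist=[0,0,0,0,0,0.0575,0.0575,0.0575,0.0575],
)

```text
time_s: 15.42
position: [0.4241, -0.1526, 0.1829]
tool_rot: [[0.991, -0.13, 0.019], [-0.13, -0.991, 0.007], [0.018, -0.01, -1.0]]
ft_force: [-0.3, 1.3, -2.0]
grip_width: 0.0524
gripper_force: 37.3
```

```bash
python3 -c "
from h import *
go((.569,.2261,.185),-97.1)"
```

```text
t 15.425 pos [ 0.4241 -0.1526  0.1829] z [ 0.019   0.0074 -0.9998] psi -97.48 q [-35.5  14.2  94.5   1.   70.6  61.7] F [-0.3  1.3 -2. ] w 0.0524 gf 37.29228436946869
turn first (cw+) -0.0021 then shift [ 0.969 -3.937  0.034]
```

step_arm(
  fingers=[1,1,1,1,1,1,1,1,1,1],
  travel=[
    [0.05,-0.2,0],
    [0.11,-0.45,0],
    [0.11,-0.45,0],
    [0.11,-0.45,0],
    [0.11,-0.45,0],
    [0.11,-0.45,0],
    [0.11,-0.45,0],
    [0.11,-0.45,0],
    [0.11,-0.4,0],
    [0.04,-0.18,0],
  ],
  twist=[0,0,0,0,0,0,0,0,0,0],
)

```text
time_s: 16.68
position: [0.5694, 0.2267, 0.188]
tool_rot: [[0.992, -0.123, 0.019], [-0.123, -0.992, 0.008], [0.017, -0.01, -1.0]]
ft_force: [0.0, 0.1, -1.0]
grip_width: 0.0526
gripper_force: 37.3
```

step_arm(
  fingers=[1,1],
  travel=[
    [0,0,0],
    [0,0,0],
  ],
  twist=[0,0],
)

```text
time_s: 16.92
position: [0.5692, 0.2239, 0.188]
tool_rot: [[0.992, -0.125, 0.018], [-0.125, -0.992, 0.007], [0.017, -0.009, -1.0]]
ft_force: [-0.6, -0.5, -0.8]
grip_width: 0.0524
gripper_force: 37.3
```

Run:
```python
from fit import *
go((.569,.2261,.16),-97.1)
z=monitor.observe()["position"][2]-.0035
out=[]
for n in("scene","top"):
    im,d=optics.get_image(n); c=proj(n,[.569,.226,z])[0].astype(int)
    x,y=c; out.append(cv2.resize(im[max(y-45,0):y+45,x-45:x+45],(390,390),interpolation=2))
    if n=="scene":
        f=Fit(n,im,c+[0,4],24)
        for y0 in(-15,0):print(run(f,lambda f,x,y,a:collar(f,x,y,a,z),np.array([.5705,.224,y0]),np.array([.004,.004,10])))
cv2.imwrite("pics/above.png",np.hstack(out))
```

```text
t 16.925 pos [0.5692 0.2239 0.188 ] z [ 0.0184  0.0071 -0.9998] psi -97.19 q [ 10.3  29.3  69.    0.2  80.5 107.5] F [-0.6 -0.5 -0.8] w 0.0524 gf 37.30657339096069
turn first (cw+) -0.0005 then shift [-0.01  -0.019  0.28 ]
(array([ 0.56769375,  0.22448294, 39.9711688 ]), np.float64(7183.126568100246))
(array([ 0.56765456,  0.2244253 , 23.28068161]), np.float64(7237.5732728686025))
```

View pics/above.png

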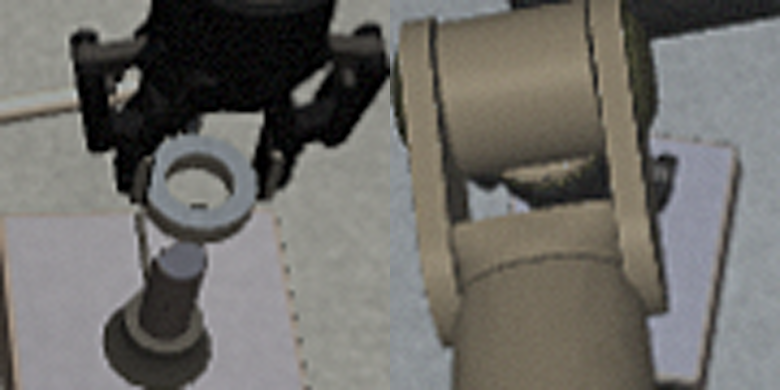

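The scene crop shows the collar held level above and slightly behind the shaft, with the ring at (203,190) and the shaft top at (183,260). I'll refine its position using only the ring's pixels.

```bash
cat > ring.py <<'E'
from fit import *
def ring(n,z,p0,labs=(1,3)):
    im,d=optics.get_image(n); f=Fit(n,im,proj(n,[*p0,z+.008])[0],26)
    def c(u):
        L=collar(f,p0[0]+u[0]*.003,p0[1]+u[1]*.003,-7,z); return sum((L==k).sum()*f.p[L==k].var(0).sum() for k in labs)/1e4
    g=min(((c((i,j)),i,j) for i in range(-4,5) for j in range(-4,5)))
    r=minimize(c,g[1:],method="Nelder-Mead",options=dict(initial_simplex=np.array(g[1:])+[[0,0],[.6,0],[0,.6]],xatol=.01,fatol=1e-3))
    return np.array(p0)+r.x*.003,r.fun
if __name__=="__main__":
    s=monitor.observe(); z=s["position"][2]-.0037
    print(s["position"])
    print(ring("scene",z,(.569,.224)),ring("scene",z,(.569,.224),(1,)))
    # check against depth
    im,d=optics.get_image("scene"); uv,P=cloud("scene",d); m=np.hypot(*(P[:,:2]-[.569,.224]).T)<.045
    t=P[m&(abs(P[:,2]-z-.015)<.004)]; b=im[uv[m&(abs(P[:,2]-z-.015)<.004)][:,1],uv[m&(abs(P[:,2]-z-.015)<.004)][:,0]].mean(1)
    t=t[b>80]; print(len(t),t.mean(0),(t.min(0)+t.max(0))/2,t.max(0)-t.min(0))
E
python3 ring.py
```

```text
[0.5693644  0.22388249 0.18808211]
(array([0.56836213, 0.22489615]), np.float64(2363.5287331509744)) (array([0.56932404, 0.22504258]), np.float64(1754.3253291304004))
299 [0.57056004 0.22569107 0.20004471] [0.56916397 0.23110317 0.19952626] [0.05308886 0.06382447 0.00740172]
```

```bash
python3 -c "
from h import *
go((.5703,.2232,.146),-97.1)"
```

```text
t 17.175 pos [0.5695 0.2243 0.188 ] z [ 0.0188  0.0075 -0.9998] psi -97.19 q [ 10.3  29.3  69.    0.2  80.5 107.5] F [-0.2 -1.1 -2.3] w 0.0524 gf 37.30667442083359
turn first (cw+) -0.0005 then shift [0.002 0.014 0.42 ]
```

step_arm(
  fingers=[1,1,1,1,1,1],
  travel=[
    [0,0.01,0.2],
    [0,0,0.22],
    [0,0,0],
    [0,0,0.04],
    [0,0,0.04],
    [0,0,0.04],
  ],
  twist=[0,0,0,0,0,0],
)

```text
time_s: 17.92
position: [0.5706, 0.2245, 0.134]
tool_rot: [[0.992, -0.124, 0.02], [-0.124, -0.992, 0.008], [0.018, -0.01, -1.0]]
ft_force: [0.3, -1.0, -1.6]
grip_width: 0.0524
gripper_force: 37.3
```

```bash
python3 -c "
from h import *
go((.5703,.2232,.0838),-97.1)"
```

```text
t 17.925 pos [0.5706 0.2245 0.134 ] z [ 0.0195  0.0077 -0.9998] psi -97.13 q [ 10.3  32.2  73.4   0.2  73.3 107.4] F [ 0.3 -1.  -1.6] w 0.0524 gf 37.31154888868332
turn first (cw+) -0.0002 then shift [-0.01   0.018  0.502]
```

There is no force and the underside is below the shaft top, so the collar is on. I continue down.

step_arm(
  fingers=[1,1,1,1,1],
  travel=[
    [0,0,0.1],
    [0,0,0.1],
    [0,0,0.1],
    [0,0,0.1],
    [0,0,0],
  ],
  twist=[0,0,0,0,0],
)

```text
time_s: 18.55
position: [0.5708, 0.2247, 0.0928]
tool_rot: [[0.992, -0.124, 0.017], [-0.124, -0.992, 0.007], [0.016, -0.009, -1.0]]
ft_force: [0.2, -0.0, -1.0]
grip_width: 0.0524
gripper_force: 37.3
```

step_arm(
  fingers=[1,1,1],
  travel=[
    [0,0,0.05],
    [0,0,0.04],
    [0,0,0],
  ],
  twist=[0,0,0],
)

```text
time_s: 18.92
position: [0.5713, 0.2248, 0.0846]
tool_rot: [[0.992, -0.124, 0.019], [-0.124, -0.992, 0.008], [0.017, -0.01, -1.0]]
ft_force: [0.7, -0.4, -1.5]
grip_width: 0.052
gripper_force: 37.3
```

```bash
python3 -c "
from h import *
go((.5703,.2232,.0838),-97.1)"
```

```text
t 18.925 pos [0.5713 0.2248 0.0846] z [ 0.0185  0.0075 -0.9998] psi -97.14 q [ 10.3  35.3  76.6   0.3  67.  107.4] F [ 0.7 -0.4 -1.5] w 0.052 gf 37.30983763933182
turn first (cw+) -0.0002 then shift [-0.008  0.018  0.008]
```

step_arm(
  fingers=[1,1,1],
  travel=[
    [0,0,0.01],
    [0,0,0.01],
    [0,0,0],
  ],
  twist=[0,0,0],
)

```text
time_s: 19.3
position: [0.5715, 0.2249, 0.0841]
tool_rot: [[0.992, -0.124, 0.02], [-0.124, -0.992, 0.008], [0.019, -0.01, -1.0]]
ft_force: [-2.7, -0.6, 7.2]
grip_width: 0.0522
gripper_force: 38.1
```

step_arm(
  fingers=[0,-1,-1,-1,-1],
  travel=[
    [0,0,0],
    [0,0,0],
    [0,0,0],
    [0,0,0],
    [0,0,0],
  ],
  twist=[0,0,0,0,0],
)

```text
time_s: 19.92
position: [0.5714, 0.2248, 0.0827]
tool_rot: [[0.992, -0.124, 0.019], [-0.124, -0.992, 0.008], [0.018, -0.01, -1.0]]
ft_force: [-0.8, -0.8, -0.1]
grip_width: 0.0854
gripper_force: 0.0
```

```bash
python3 -c "
from h import *
go((.5703,.2232,.18),-97.1)
im,d=optics.get_image('scene'); cv2.imwrite('pics/set.png',cv2.resize(im[210:310,370:490],(720,600),interpolation=2))"
```

```text
t 19.925 pos [0.5714 0.2248 0.0827] z [ 0.0186  0.0076 -0.9998] psi -97.14 q [ 10.3  35.4  76.7   0.3  66.7 107.4] F [-0.8 -0.8 -0.1] w 0.0854 gf 0.0
turn first (cw+) -0.0002 then shift [ 0.008  0.008 -0.973]
```

View pics/set.png

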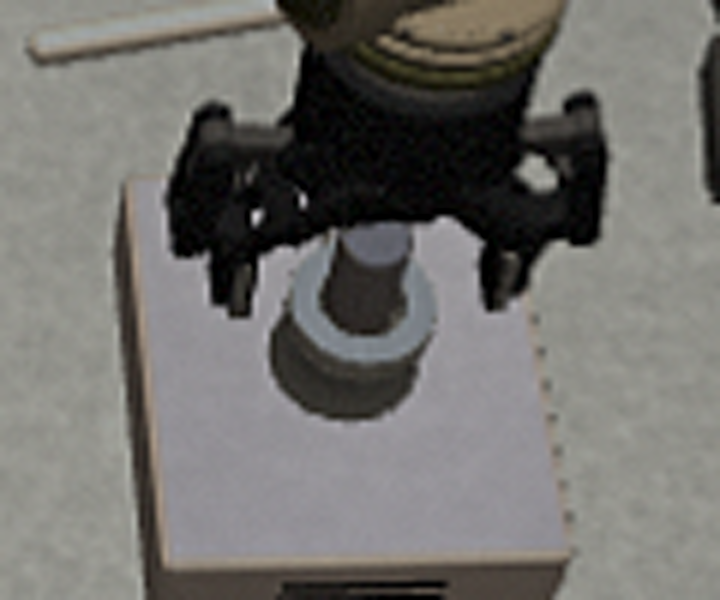

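The crop shows the collar seated on the boss at (363,300) with the shaft through it and the fingers clear. I raise the arm, turn to the flat at psi≈26 and pinch.

step_arm(
  fingers=[-1,-1,-1,-1,-1,-1,-1,-1,-1,-1],
  travel=[
    [0,0,-0.3],
    [0,0,-0.4],
    [0,0,-0.2],
    [0,0,0],
    [0,0,0],
    [0,0,0],
    [0,0,0],
    [0,0,0],
    [0,0,0],
    [0,0,0],
  ],
  twist=[0,0,0,-0.057,-0.057,-0.057,-0.057,-0.057,-0.057,-0.057],
)

```text
time_s: 21.22
position: [0.5697, 0.2241, 0.1728]
tool_rot: [[0.422, 0.906, 0.019], [0.906, -0.422, 0.008], [0.015, 0.014, -1.0]]
ft_force: [-0.1, -0.3, -0.1]
grip_width: 0.0856
gripper_force: 0.0
```

step_arm(
  fingers=[-1,-1,-1,-1,-1,-1],
  travel=[
    [0,0,0],
    [0,0,0],
    [0,0,0],
    [0,0,0],
    [0,0,0],
    [0,0,0],
  ],
  twist=[-0.057,-0.057,-0.057,-0.057,-0.057,0],
)

```text
time_s: 21.98
position: [0.5697, 0.2242, 0.1727]
tool_rot: [[-0.437, 0.899, 0.019], [0.9, 0.437, 0.008], [-0.001, 0.02, -1.0]]
ft_force: [0.3, 0.6, -0.3]
grip_width: 0.0855
gripper_force: 0.0
```

```bash
python3 -c "
from h import *
go((.572,.2262,.11),26)
im,d=optics.get_image('scene'); cv2.imwrite('pics/turned.png',cv2.resize(im[200:300,370:490],(720,600),interpolation=2))"
```

```text
t 21.975 pos [0.5697 0.2242 0.1727] z [ 0.0186  0.0075 -0.9998] psi 25.89 q [ 10.3  30.1  70.3   0.2  78.5 -15.6] F [ 0.3  0.6 -0.3] w 0.0855 gf 0.0
turn first (cw+) -0.0006 then shift [0.009 0.017 0.628]
```

View pics/turned.png

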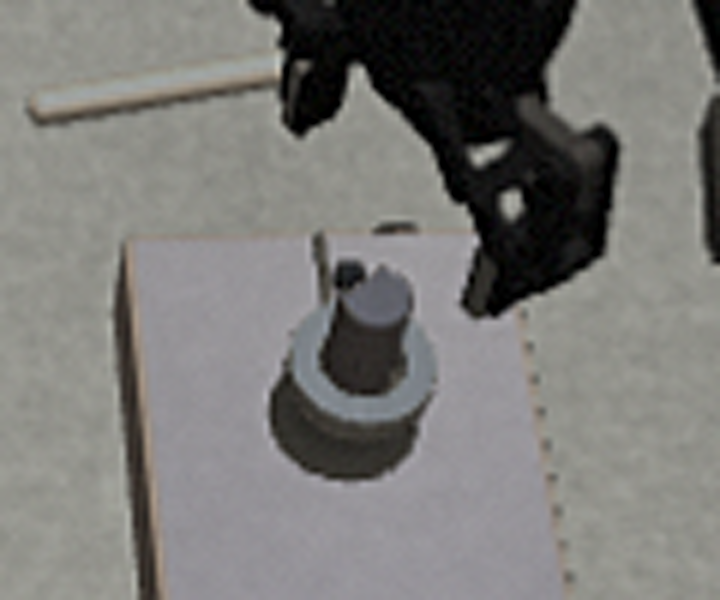

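The flat's edge runs from (337,290) to (380,268), the finger axis is square to it, and the screw points to the front at (350,272). I descend and pinch.

step_arm(
  fingers=[-1,-1,-1,-1,1,1,1,1,1,1],
  travel=[
    [0.01,0.02,0.2],
    [0,0,0.25],
    [0,0,0.17],
    [0,0,0],
    [0,0,0],
    [0,0,0],
    [0,0,0],
    [0,0,0],
    [0,0,0],
    [0,0,0],
  ],
  twist=[0,0,0,0,0,0,0,0,0,0],
  force=30,
)

```text
time_s: 23.28
position: [0.5731, 0.2268, 0.1116]
tool_rot: [[-0.438, 0.899, 0.021], [0.899, 0.438, 0.008], [-0.002, 0.023, -1.0]]
ft_force: [5.1, 3.4, 2.9]
grip_width: 0.0207
gripper_force: 33.4
```

step_arm(
  fingers=[1,1],
  travel=[
    [0,0,0],
    [0,0,0],
  ],
  twist=[0,0],
)

```text
time_s: 23.52
position: [0.5731, 0.2268, 0.1116]
tool_rot: [[-0.438, 0.899, 0.021], [0.899, 0.438, 0.008], [-0.002, 0.023, -1.0]]
ft_force: [4.7, 3.2, 2.2]
grip_width: 0.0204
gripper_force: 33.4
```

```bash
python3 -c "
from h import *
go((.572,.2249,.11),-7.1);print(monitor.observe()['wrist_torque'])"
```

```text
t 23.525 pos [0.5731 0.2268 0.1116] z [ 0.0214  0.0084 -0.9997] psi 25.98 q [ 10.5  33.7  74.6   0.3  70.4 -15.6] F [4.7 3.2 2.2] w 0.0204 gf 33.38629306177609
turn first (cw+) 0.1838 then shift [-0.02  -0.009  0.015]
[ 0.22080932 -0.26246598  0.03233942]
```

The width reads 20.4 mm. The reader runs about 1 mm low, so that matches the 21.5 mm across the flat. Now I turn the shaft.

step_arm(
  fingers=[1,1,1,1,1,1,1,1],
  travel=[
    [-0.002,0,0],
    [-0.002,0,0],
    [-0.002,0,0],
    [-0.002,0,0],
    [-0.002,0,0],
    [-0.002,0,0],
    [0,0,0],
    [0,0,0],
  ],
  twist=[0.03,0.03,0.03,0.03,0.03,0.033,0,0],
)

```text
time_s: 24.52
position: [0.5749, 0.2258, 0.1117]
tool_rot: [[0.122, 0.992, 0.025], [0.992, -0.122, 0.01], [0.013, 0.024, -1.0]]
ft_force: [11.1, 4.1, -1.6]
grip_width: 0.0205
gripper_force: 32.9
```

step_arm(
  fingers=[1,1],
  travel=[
    [0,0,0],
    [0,0,0],
  ],
  twist=[0,0],
)

```text
time_s: 24.78
position: [0.5749, 0.2259, 0.1117]
tool_rot: [[0.122, 0.992, 0.025], [0.992, -0.122, 0.009], [0.012, 0.024, -1.0]]
ft_force: [11.9, 3.3, -1.9]
grip_width: 0.0205
gripper_force: 32.9
```

```bash
python3 -c "
from h import *
go((.572,.2249,.11),-7.1);print(monitor.observe()['wrist_torque'])"
```

```text
t 24.775 pos [0.5749 0.2259 0.1117] z [ 0.0252  0.0095 -0.9996] psi -7.01 q [10.4 33.8 74.5  0.3 70.2 17.3] F [11.9  3.3 -1.9] w 0.0205 gf 32.88588957977481
turn first (cw+) 0.0005 then shift [-0.013 -0.028  0.016]
[ 0.6933181  -1.45700095 -0.08308797]
```

step_arm(
  fingers=[0,-1,-1,-1,-1,-1,-1,-1],
  travel=[
    [0,0,0],
    [0,0,0],
    [0,0,0],
    [0,0,0],
    [0,0,-0.2],
    [0,0,-0.4],
    [0,0,0],
    [0,0,0],
  ],
  twist=[0,0,0,0,0,0,0,0],
)

```text
time_s: 25.78
position: [0.571, 0.2247, 0.1703]
tool_rot: [[0.121, 0.992, 0.018], [0.993, -0.121, 0.007], [0.009, 0.017, -1.0]]
ft_force: [-0.1, 0.4, -0.1]
grip_width: 0.0856
gripper_force: 0.0
```

step_arm(
  fingers=[-1,-1,-1,-1,-1,-1,-1,-1,-1,-1],
  travel=[
    [0,0,0],
    [0,0,0],
    [0,0,0],
    [0,0,0],
    [0,0,0],
    [0,0,0],
    [0,0,0],
    [0,0,0],
    [0,0,0],
    [0,0,0],
  ],
  twist=[0.055,0.055,0.055,0.055,0.055,0.055,0.055,0.055,0.055,0.005],
)

```text
time_s: 27.02
position: [0.5709, 0.2247, 0.1697]
tool_rot: [[0.993, -0.12, 0.017], [-0.121, -0.993, 0.007], [0.016, -0.009, -1.0]]
ft_force: [-0.1, 0.6, 0.3]
grip_width: 0.0857
gripper_force: 0.0
```

```bash
python3 -c "
from h import *
go((.5722,.2253,.0838),-97.1)
im,d=optics.get_image('scene'); cv2.imwrite('pics/turn2.png',cv2.resize(im[200:300,370:490],(720,600),interpolation=2))"
```

```text
t 27.025 pos [0.5709 0.2247 0.1697] z [ 0.0166  0.0071 -0.9998] psi -96.92 q [ 10.3  30.4  70.3   0.2  78.3 107.2] F [-0.1  0.6  0.3] w 0.0857 gf 0.0
turn first (cw+) 0.001 then shift [-0.002  0.     0.859]
```

View pics/turn2.png

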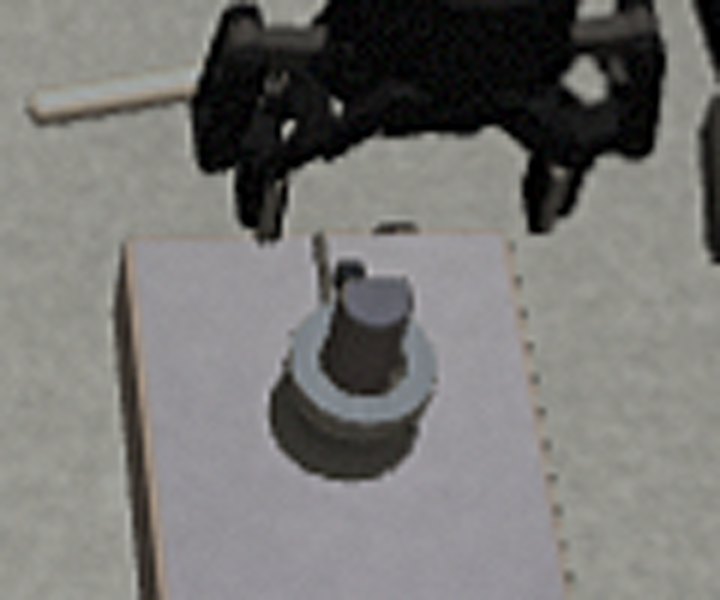

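The flat's edge now runs level from (340,280) to (412,280), parallel to the deck's front edge, and the collar is unmoved. I go down and take the collar again.

step_arm(
  fingers=[-1,-1,-1,-1,-1,1,1,1,1,1],
  travel=[
    [0,0,0.2],
    [0,0,0.3],
    [0,0,0.25],
    [0,0,0.1],
    [0,0,0],
    [0,0,0],
    [0,0,0],
    [0,0,0],
    [0,0,0],
    [0,0,0],
  ],
  twist=[0.001,0,0,0,0,0,0,0,0,0],
  force=40,
)

```text
time_s: 28.32
position: [0.5734, 0.2255, 0.0876]
tool_rot: [[0.992, -0.124, 0.021], [-0.124, -0.992, 0.008], [0.02, -0.01, -1.0]]
ft_force: [-2.2, -1.3, 7.0]
grip_width: 0.0513
gripper_force: 40.3
```

```bash
python3 -c "
from h import *
go((.572,.2253,.1185),-97.1)"
```

```text
t 28.325 pos [0.5734 0.2255 0.0876] z [ 0.0211  0.0078 -0.9997] psi -97.11 q [ 10.4  35.2  76.2   0.2  67.3 107.4] F [-2.2 -1.3  7. ] w 0.0513 gf 40.28660863637924
turn first (cw+) -0.0001 then shift [-0.007  0.001 -0.309]
```

step_arm(
  fingers=[1,1,1,1,1,1],
  travel=[
    [0,0,-0.08],
    [0,0,-0.1],
    [0,0,-0.1],
    [0,0,-0.08],
    [0,0,0],
    [0,0,0],
  ],
  twist=[0,0,0,0,0,0],
)

```text
time_s: 29.08
position: [0.5721, 0.2251, 0.1216]
tool_rot: [[0.992, -0.124, 0.018], [-0.124, -0.992, 0.007], [0.017, -0.01, -1.0]]
ft_force: [0.2, 0.4, -1.2]
grip_width: 0.0514
gripper_force: 41.8
```

Run:
```python
from ring import *
go((.572,.2253,.1221),-97.1)
s=monitor.observe(); z=s["position"][2]-.0076
im,d=optics.get_image("scene")
print(ring("scene",z,(.570,.2242)),ring("scene",z,(.570,.2242),(1,)))
uv,P=cloud("scene",d); m=(np.hypot(*(P[:,:2]-[.5703,.2242]).T)<.032)&(P[:,2]>.1)
b=im[uv[:,1],uv[:,0]].mean(1); m&=b>85
h,e=np.histogram(P[m][:,2],bins=np.arange(.1,.16,.003)); print(h,e.round(3)[:-1])
x,y=proj("scene",[.57,.224,.12])[0].astype(int); cv2.imwrite("pics/fin.png",cv2.resize(im[y-50:y+50,x-60:x+60],(720,600),interpolation=2))
```

```text
t 29.075 pos [0.5721 0.2251 0.1216] z [ 0.0182  0.0075 -0.9998] psi -97.14 q [ 10.4  33.1  74.    0.2  71.9 107.4] F [ 0.2  0.4 -1.2] w 0.0514 gf 41.80586164933629
turn first (cw+) -0.0002 then shift [-0.001 -0.002 -0.005]
(array([0.57054203, 0.22609194]), np.float64(2881.5224688968246)) (array([0.57162552, 0.22636054]), np.float64(2156.366604586949))
[  0   0   0   0   0   1   0   0   7 112 115  10  25  40   4   0   0   0
   0] [0.1   0.103 0.106 0.109 0.112 0.115 0.118 0.121 0.124 0.127 0.13  0.133
 0.136 0.139 0.142 0.145 0.148 0.151 0.154]
```

View pics/fin.png

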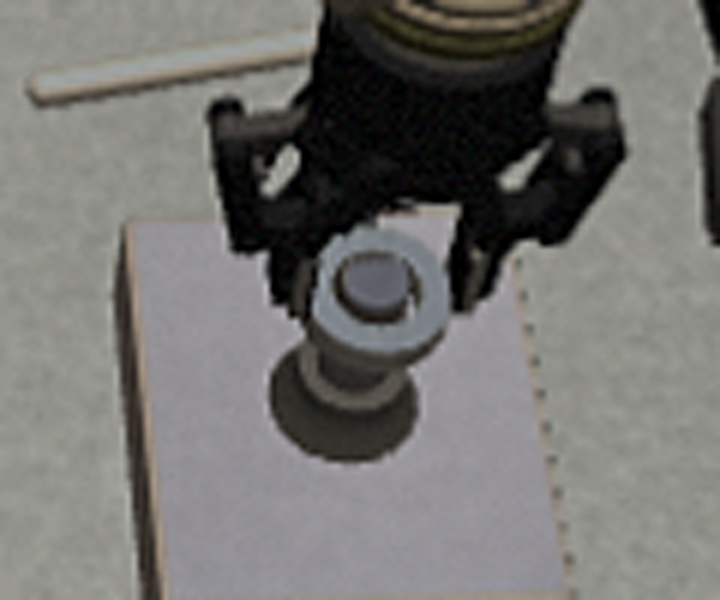

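The collar's top is at about 0.130 m against the target 0.1295 m. It is round the shaft within about 2 mm, level and gripped at 42 N, so I hand in.

```bash
python3 -c "
from h import *
print(close_job())"
```

```text
the job is handed in; nothing more can be done
None
```

I handed the job in at about 29 s. The flat was turned to the rotator's front, and the collar was held at about 42 N round the shaft with its screw level with the flat's middle and towards the front. `close_job()` gave no verdict; I judged the final pose from the scene camera, where the screw itself was hidden behind the collar.

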